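Slide the full resin canister into its bay

TASK

With the fingertips, slide the small red pigment jar out of the lane, to the side away from the robot, and then push the heavy white resin canister low near its base along the table into the yellow bay until it stands squarely against the bay's end stop. Both stay upright on the table the whole time: nothing is lifted or tipped over, and the other things on the table are left alone.

Things in the scene. Friction and masses are not known exactly. Their poses are not given: they have to be found in the camera images.
- canister: Full white resin canister, blue cap and labels, about 2 kg, loose. Upright box 140 mm along x, 100 mm along y, 170 mm high; cap and handle on top reach 208 mm. Origin: centre of its underside. Its y axis points roughly towards the bay (within 0.5 rad). Friction on the table is 0.5 to 0.7: pushed below about 60 mm it slides, pushed much higher it tips.
- canister_back (a point): Where to push: middle of the canister's 140 mm wide -y face (the face turned away from the bay), 20 mm above the table. The face is upright and flat; a gripper pointing straight down may touch it too high with its body, so lean the tool back.
- bay: Yellow docking bay, fixed. Origin: the point on the table where the centre of the canister's underside is when home. y axis: the way the canister goes in; x axis: away from the robot. The end stop's face is at y = +50 mm, 70 mm high.
- bay_mouth (a point): Middle of the bay's mouth on the table, 79 mm before the bay's origin on its -y axis. Guide rails 28 mm high have inner faces at bay x = +-82 mm (12 mm to spare each side of the canister) from bay y = -35 mm to the stop, and flare out to x = +-104 mm at the mouth. The lane is the strip before the mouth along the bay's -y axis.
- jar: Small round red pigment jar with a red lid, 67 mm across, 56 mm high, about 0.22 kg, loose, standing in the lane between the canister and the bay. Origin: centre of its underside. It is out of the lane when its centre is more than 110 mm from the bay's centre line on the side away from the robot (bay x above 0.11).
- green_jar: Bystander: green pigment jar with a steel lid, 67 mm across, 56 mm high. Origin: centre of its underside.
- stick_cup: Bystander: white cup with stirring sticks, 84 mm across, 90 mm high, the sticks to 175 mm. Origin: centre of its underside.
- spray_can: Bystander: red spray can, 52 mm across, 170 mm high. Origin: centre of its underside.
- tape_roll: Bystander: roll of brown tape lying flat, 90 mm across, 25 mm high. Origin: centre of its underside.
- hardener: Bystander: clear bottle with a red cap, 60 mm across, 130 mm high. Origin: centre of its underside.
There are look-alikes about, which are no part of the job. What is shaped like the canister but orange is not meant.

How it is judged:
On the way, in this order (a step that is already met when the one before it is completed fails the run):
1. the red jar stands clear of the lane, on the side away from the robot (x of jar in the frame of bay above 0.11 m and angle between jar's own z axis and vertical below 0.1 rad), for 0.2 s.
2. the canister stands home in the bay, against the end stop (y of canister in the frame of bay between -0.012 and 0.012 m and x of canister in the frame of bay between -0.018 and 0.018 m and angle between the y axis of canister and the y axis of bay, either way round below 0.1 rad), for 0.2 s.
At the end, for the whole second after the job is handed in: The canister stands upright and still in the bay, within 12 mm of touching the end stop, within 18 mm of the bay's middle, square within 0.1 rad; the red jar stands upright and still, its centre over 110 mm from the bay's centre line on the side away from the robot (all of step 1 and all of step 2 and angle between canister's own z axis and vertical below 0.05 rad and height (world z) of each of canister, jar below 0.006 m and linear speed of each of canister, jar below 0.02 m/s).
It fails at once if the canister is tipped by more than 0.2 rad (angle between canister's own z axis and vertical above 0.2 rad).
It fails at once if the canister is lifted off the table (height (world z) of canister above 0.015 m).
It fails at once if the red jar is lifted off the table (height (world z) of jar above 0.012 m).
It fails at once if the red jar is tipped over (angle between jar's own z axis and vertical above 0.4 rad).
It fails at once if another thing on the table is moved by more than 25 mm (distance of any of green_jar, stick_cup, spray_can, tape_roll, hardener from where it was at the start of the episode above 0.025 m).
It also fails if it takes over 67 s, if anything falls off the work surface, if the arm or the gripper's body presses on something with over 40 N, if the wrist force passes 120 N, or if a joint passes its speed limit or range.

ROBOT

A 6-joint arm with a two-finger parallel gripper is mounted at the origin on the work surface. World frame = base frame: x ahead of the robot, y to its left, z up, the work surface at z = 0. Lengths are in m, angles in rad, forces in N, time in s.
With the tool pointing down it reaches from about 0.425 to 1.125 m from the base axis. Payload 14.9 kg.
Tool frame: the origin (TCP) lies midway between the tips of the shut fingers; the grasp point (between the pads) lies bot.grasp_offset behind it (bot.grasp_offset is the distance from the TCP to the grasp point, in m); z points along the fingers, y is the line along which they close (so a half turn about z gives the same grasp; the last joint's range is limited). The gripper opens to 91 mm and grips with 3 to 60 N. Pads are 32 mm wide; open, the fingers measure 118 mm over their backs; the gripper's body (76 mm by 178 mm) begins 60 mm behind the grasp point.
Start: joints at [-1.191, 0.379, 1.734, -0, 1.028, -0.033], TCP at [0.281, -0.641, 0.214] pointing down, gripper open.
Joint ranges: [-2.77, 2.77], [-0.74, 2.19], [0, 2.66], [-1.06, 4.2], [0.31, 2.87], [-3.08, 3.08]. Speed limits (rad/s): [1.89, 1.89, 2.39, 3.14, 3.14, 3.14].

INTERFACE

Orientations are given as a rotation vector (axis times angle).
In Python, from rig import bot, vision gives the robot as it stands.
- The arm moves only by the tool carry_out, never from a script. Its argument "increments" is a list of rows, each a list of 4 numbers: the shift along the world's x, y, z in m, then the turn about the world's z in degrees. In form: [[tx, ty, tz, spin], ...]. A call has 1 to 12 rows; each row shifts and turns the commanded pose from where the row before left it; what a row does not reach is not made up. A row lasts 1/8 s, in which the tool goes at most 62.5 mm and 10.7 degrees, less where a joint would pass 70% of its speed; a pose out of reach is approached as far as the arm can. A call with a gripper value outside its range is refused whole. "jaw" is the gripper command: -1 is shut, 1 is fully open, values between are in proportion, set as the call begins (left out, the last holds). The fingers move at their own pace and stop on an object; "squeeze" is the grip in N (left out, the last holds). Time passes only in rows, so rows that do not move let the fingers close. It gives the time, the measured TCP pose, the force, the opening and the grip force at its end, in the units of the state.
- bot.get_obs(): the state, without advancing time (a new reading comes with each control period).
- vision.get_image(name): name is "scene" or "side" or "wrist"; returns the picture (400x640x3 uint8, red, green, blue); there is no depth.
- vision.camera_info(name): a dict with "camera_matrix" (3x3 intrinsics, pixels), "rvec" (rotation vector, rad) and "tvec" (3), from world to camera coordinates, as OpenCV has them. Camera axes: x right, y down, z forward; pixel columns grow to the right and rows downward; lengths in m; the calibration is good to about 2 mm. The wrist camera is an equidistant fisheye: a pixel r from the principal point sees the ray r / f radians off the axis. A picture is of the moment at which its call begins: read the wrist's pose just before it. camera_info takes no time and is no camera call; for the wrist camera it gives the pose at the moment of the call.
- bot.close_job(): hands the job in; it is judged then, once.
The state is a dict: "t": time; "qpos": joint angles; "joint_velocities": joint speeds; "joint_torque": joint torques, N m; "tcp_pos": TCP position; "eef_rot": TCP orientation; "ft_force": force on the tool from outside, world axes, zero at the start; "wrist_torque": the same for the moment, N m; "gripper_width": opening from 0.0 (shut) to 1.0 (fully open); "grip_force": force on a finger pad.
Only numpy, scipy, OpenCV 4.12 (cv2) and the standard library are available. Lean on these libraries where they do the work, as an engineer would, in place of code of your own. Each camera call takes 0.05 s, during which the arm holds its last target. There are 200 camera calls.

## Working session

There is one attempt and no reset: what is moved stays moved. The work goes in short steps, Python scripts to look and compute and a tool call to move; the robot and the scene stay as the last step left them, time stands still between calls to the robot, and variables do not carry over. Pictures are saved under pics/ and viewed, at most 10 in all, crops included, and the job is handed in when it is done.

Besides the shell and the picture viewer there is one more tool, called after "Call:" as name(argument=value, ...) on one line, values as JSON. carry_out: Moves the arm, as the interface text tells. Its arguments: {"type":"object","properties":{"increments":{"type":"array"},"jaw":{"type":"number"},"squeeze":{"type":"number"}},"required":["increments"]}

```bash
mkdir -p pics
python3 - <<'E'
from rig import bot, vision
import cv2, numpy as np
ims=[]
for n in ("scene","side"):
    im=vision.get_image(n); cv2.imwrite(f"pics/{n}0.png",im[:,:,::-1])
    i=vision.camera_info(n); R=cv2.Rodrigues(np.array(i["rvec"]))[0]
    print(n,np.array(i["camera_matrix"]).round(1).tolist(),(-R.T@np.array(i["tvec"]).ravel()).round(3),R.round(2).tolist())
o=bot.get_obs();print(o, bot.grasp_offset)
E
```

```text
scene [[428.8, 0.0, 316.8], [0.0, 428.8, 200.2], [0.0, 0.0, 1.0]] [0.682 0.377 1.126] [[-0.93, 0.37, 0.0], [0.35, 0.89, -0.3], [-0.11, -0.27, -0.96]]
side [[382.3, 0.0, 316.5], [0.0, 382.3, 196.9], [0.0, 0.0, 1.0]] [0.709 0.275 0.87 ] [[-0.86, 0.51, 0.0], [0.48, 0.82, -0.32], [-0.17, -0.27, -0.95]]
{'t': 0.1, 'qpos': array([-1.19130680e+00,  3.79384876e-01,  1.73473345e+00,  2.75708957e-05,
        1.02849066e+00, -3.32936594e-02]), 'joint_velocities': array([ 6.65087879e-04, -1.04854273e-03, -9.29442041e-04,  1.98597442e-03,
        6.98899750e-05,  2.31813676e-04]), 'joint_torque': array([ 5.63095327e-04, -7.65032029e+01, -4.35291946e+01,  6.52456004e-02,
        3.97550385e-02, -3.20612196e-05]), 'tcp_pos': array([ 0.28068209, -0.64086552,  0.21332825]), 'eef_rot': array([-3.07393855e+00, -6.43576860e-01,  2.38360119e-04]), 'ft_force': array([-0.43986771,  0.53766215, -0.00462604]), 'wrist_torque': array([-0.02219576,  0.02126683,  0.04747827]), 'grip_force': 0.0, 'gripper_width': 0.9989497684750495} 0.0188
```

View pics/scene0.png

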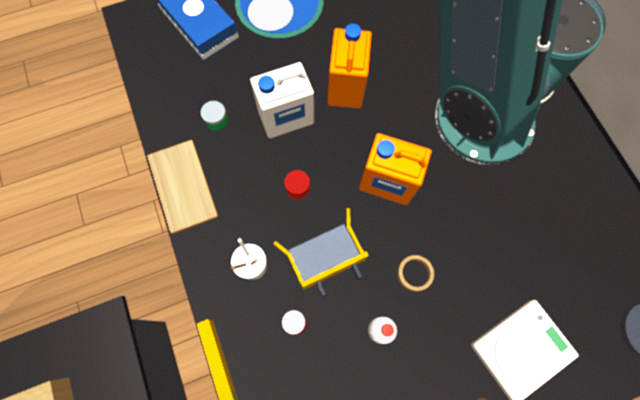

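View pics/side0.png

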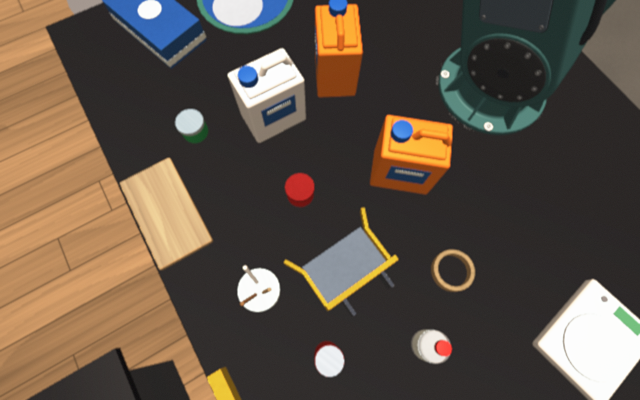

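The scene view shows the white canister at (285,100), its orange look-alikes at (350,65) and (395,168), and the red jar at (297,184). The bay is at (325,258), the spray can at (293,322), the cup at (248,262) and the green jar at (213,115). Only the white one at (285,100) fits "white resin canister", and only the short red jar at (297,184) fits "red jar". I'll measure now and confirm with a crop.

```bash
cat > h.py <<'E'
from rig import bot, vision
import cv2, numpy as np
def cam(n):
    i=vision.camera_info(n); R=cv2.Rodrigues(np.array(i["rvec"]))[0]
    return np.array(i["camera_matrix"]),R,-R.T@np.array(i["tvec"]).ravel()
def ray(n,uv,z):
    K,R,c=cam(n); p=np.c_[np.atleast_2d(uv),np.ones(len(np.atleast_2d(uv)))]
    d=(np.linalg.inv(K)@p.T).T@R
    return c+d*((z-c[2])/d[:,2])[:,None]
def comp(mask,box):
    m=np.zeros_like(mask);x0,y0,x1,y1=box;m[y0:y1,x0:x1]=mask[y0:y1,x0:x1]
    cs=cv2.findContours(m,cv2.RETR_EXTERNAL,cv2.CHAIN_APPROX_NONE)[0]
    return max(cs,key=cv2.contourArea)
def masks(im):
    h=cv2.cvtColor(im,cv2.COLOR_RGB2HSV);I=cv2.inRange
    return dict(white=I(h,(0,0,120),(179,70,255)),red=I(h,(0,150,80),(5,255,255))|I(h,(172,150,80),(179,255,255)),
      yellow=I(h,(20,150,100),(32,255,255)),grey=I(h,(90,10,70),(125,90,200)))
BOX=dict(scene=dict(can=(240,55,322,145),jar=(275,165,320,205),bay=(270,200,372,300)),
         side=dict(can=(222,45,312,145),jar=(280,170,320,210),bay=(280,200,402,315)))
E
python3 - <<'E'
from h import *
for n in ("scene","side"):
    im=cv2.imread(f"pics/{n}0.png")[:,:,::-1].copy(); M=masks(im); b=BOX[n]
    c=comp(M["white"],b["can"]); p=cv2.approxPolyDP(cv2.convexHull(c),2.5,True)[:,0]
    print(n,"can hull",[(q.tolist(),ray(n,q,0)[0,:2].round(3).tolist(),ray(n,q,.17)[0,:2].round(3).tolist()) for q in p])
    (x,y),_,_=cv2.fitEllipse(comp(M["red"],b["jar"])); c=comp(M["red"],b["jar"])
    print("jar",x,y,ray(n,(x,y),.04)[0], cv2.boundingRect(c))
    g=comp(M["grey"],b["bay"]); p=cv2.boxPoints(cv2.minAreaRect(g)); print("grey",p.round().tolist(),ray(n,p,0.0)[:,:2].round(3).tolist())
    yl=comp(M["yellow"],b["bay"]); p=cv2.approxPolyDP(yl,2.5,True)[:,0]
    print("yellow",[(q.tolist(),ray(n,q,.0)[0,:2].round(3).tolist(),ray(n,q,.028)[0,:2].round(3).tolist(),ray(n,q,.07)[0,:2].round(3).tolist()) for q in p])
im=cv2.imread("pics/side0.png")[40:340,210:470]
im2=cv2.imread("pics/scene0.png")[40:340,210:410]
cv2.imwrite("pics/crop.png",np.hstack([cv2.resize(im,None,fx=1.7,fy=2*.85),cv2.resize(im2,None,fx=1.7,fy=1.7)]))
E
```

```text
scene can hull [([301, 62], [0.433, -0.374], [0.471, -0.26]), ([313, 90], [0.434, -0.27], [0.472, -0.172]), ([313, 122], [0.473, -0.171], [0.504, -0.088]), ([269, 137], [0.608, -0.173], [0.619, -0.09]), ([258, 111], [0.61, -0.263], [0.621, -0.167]), ([250, 78], [0.596, -0.377], [0.609, -0.263])]
jar 296.76165771484375 183.85694885253906 [0.58796295 0.00382174 0.04      ] (284, 170, 26, 30)
grey [[288.0, 248.0], [344.0, 222.0], [359.0, 253.0], [303.0, 280.0]] [[0.67, 0.151], [0.505, 0.138], [0.501, 0.232], [0.662, 0.243]]
yellow [([349, 208], [0.476, 0.108], [0.481, 0.114], [0.489, 0.124]), ([346, 208], [0.484, 0.105], [0.489, 0.111], [0.496, 0.122]), ([346, 225], [0.502, 0.149], [0.507, 0.154], [0.514, 0.163]), ([360, 254], [0.498, 0.235], [0.503, 0.239], [0.51, 0.244]), ([304, 282], [0.663, 0.249], [0.663, 0.252], [0.664, 0.257]), ([288, 251], [0.673, 0.158], [0.673, 0.163], [0.673, 0.171]), ([274, 241], [0.698, 0.119], [0.698, 0.125], [0.697, 0.135]), ([274, 245], [0.702, 0.129], [0.701, 0.135], [0.701, 0.145]), ([287, 255], [0.679, 0.167], [0.679, 0.172], [0.679, 0.18]), ([303, 28
[... 746 characters left out ...]
.111], [0.491, 0.119]), ([361, 207], [0.478, 0.102], [0.486, 0.108], [0.497, 0.116]), ([364, 229], [0.501, 0.151], [0.508, 0.155], [0.518, 0.161]), ([386, 261], [0.499, 0.239], [0.506, 0.24], [0.516, 0.242]), ([329, 303], [0.658, 0.251], [0.66, 0.252], [0.662, 0.253]), ([299, 266], [0.675, 0.148], [0.676, 0.152], [0.677, 0.158]), ([284, 260], [0.697, 0.119], [0.698, 0.124], [0.698, 0.131]), ([304, 276], [0.676, 0.173], [0.677, 0.176], [0.679, 0.181]), ([328, 310], [0.668, 0.263], [0.669, 0.263], [0.671, 0.264]), ([398, 259], [0.473, 0.249], [0.48, 0.25], [0.492, 0.251]), ([386, 251], [0.486, 0.22], [0.493, 0.222], [0.504, 0.224]), ([368, 227], [0.491, 0.151], [0.498, 0.155], [0.508, 0.161])]
```

View pics/crop.png

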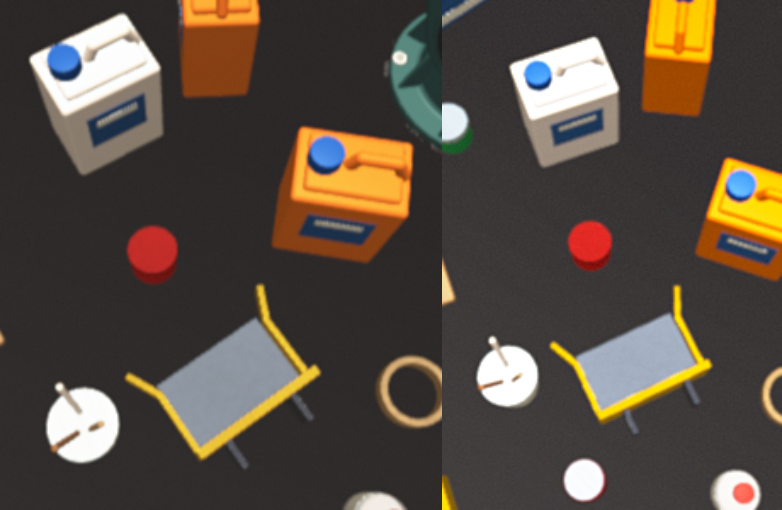

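The crop confirms both. The white canister is at about (.541,-.222), square to the world axes. The jar is at (.588,.002), and the bay origin is at (.587,.200) with yaw about .083. Widths of 148 mm for the canister top and 166 mm between the rails match the sizes given. I'll move to the robot side of the jar.

Call:
carry_out(increments=[[0, 0, 0.05, -2], [0, 0, 0.05, -2], [0.02, 0.058, 0, -2], [0.02, 0.058, 0, -2], [0.02, 0.058, 0, -2], [0.02, 0.058, 0, -2], [0.02, 0.058, 0, -2], [0.02, 0.058, 0, -2], [0.02, 0.058, 0, -2], [0.02, 0.058, 0, -2], [0.02, 0.058, 0, -2], [0.02, 0.058, 0, -2]], jaw=-0.12)

```text
t: 1.6
tcp_pos: [0.481, -0.0592, 0.314]
eef_rot: [3.142, -0.011, 0.0]
ft_force: [1.6, -1.2, 0.9]
gripper_width: 0.44
grip_force: 0.0
```

Run:
```python
from h import *
o=bot.get_obs(); print(o["t"],o["tcp_pos"],o["eef_rot"],o["qpos"],o["gripper_width"])
# nearby things: orange canister front-left bottom corner, board corner, green jar, cup rim
for n,l in dict(scene=[((362,192),0),((370,135),.17),((217,215),0),((213,113),.056),((250,260),.09)],side=[((372,188),0),((384,117),.17),((211,240),0),((190,125),.056),((259,290),.09)]).items():
    for q,z in l: print(n,q,ray(n,q,z)[0].round(3))
```

```text
1.6 [ 0.48097285 -0.05918959  0.31398734] [ 3.14150475e+00 -1.14033554e-02  4.53650162e-04] [-1.70535754e-01 -9.21729380e-02  2.08252810e+00 -1.99979770e-05
  1.15094154e+00  1.40752849e+00] 0.4397927822453553
scene (362, 192) [0.425 0.078 0.   ]
scene (370, 135) [ 0.387 -0.004  0.17 ]
scene (217, 215) [ 0.818 -0.005  0.   ]
scene (213, 113) [ 0.732 -0.271  0.056]
scene (250, 260) [0.767 0.162 0.09 ]
side (372, 188) [0.429 0.075 0.   ]
side (384, 117) [ 0.376 -0.004  0.17 ]
side (211, 240) [ 0.819 -0.008  0.   ]
side (190, 125) [ 0.734 -0.268  0.056]
side (259, 290) [0.77  0.161 0.09 ]
```

Call:
carry_out(increments=[[0.034, 0.061, 0, 0], [0, 0, -0.06, 0], [0, 0, -0.06, 0], [0, 0, -0.06, 0], [0, 0, -0.06, 0], [0, 0, -0.04, 0], [0, 0, -0.02, 0], [0.01, 0, 0, 0], [0.01, 0, 0, 0], [0.01, 0, 0, 0], [0, 0, 0, 0]])

```text
t: 2.98
tcp_pos: [0.5427, -0.0066, 0.0148]
eef_rot: [3.141, -0.009, 0.003]
ft_force: [0.3, 0.2, 0.0]
gripper_width: 0.436
grip_force: 0.0
```

Call:
carry_out(increments=[[0.002, 0.008, 0, 0], [0.014, 0, 0, 0], [0.016, 0, 0, 0], [0.016, 0, 0, 0], [0.016, 0, 0, 0], [0.016, 0, 0, 0], [0.016, 0, 0, 0], [0.016, 0, 0, 0], [0.016, 0, 0, 0], [0.014, 0, 0, 0], [0.012, 0, 0, 0], [0.006, 0, 0, 0]])

```text
t: 4.47
tcp_pos: [0.7019, 0.0014, 0.0139]
eef_rot: [3.142, -0.01, 0.0]
ft_force: [-1.2, -0.4, -0.1]
gripper_width: 0.439
grip_force: 0.9
```

Run:
```python
from h import *
o=bot.get_obs(); print(o["t"],o["tcp_pos"],o["ft_force"])
for n in ("scene","side"):
    im=vision.get_image(n); cv2.imwrite(f"pics/{n}1.png",im[:,:,::-1])
```

```text
4.475 [0.70192961 0.0013634  0.01386339] [-1.15049093 -0.44199614 -0.1144606 ]
```

View pics/side1.png

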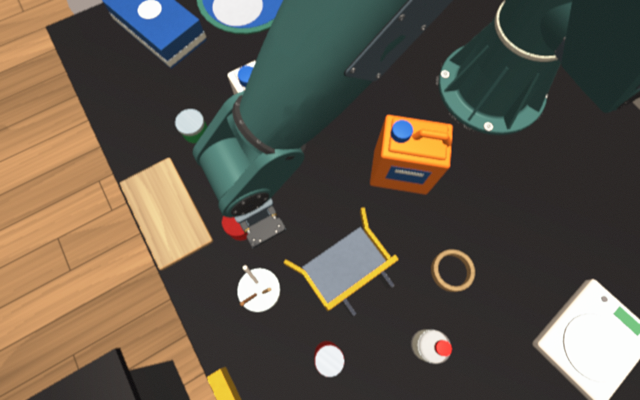

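The jar (236,225) is held in the fingertips at about x=.745, and the cup (258,290) and board corner (211,240) are clear. I'll back off and go up.

Call:
carry_out(increments=[[-0.03, 0, 0, 0], [-0.03, 0, 0.01, 0], [0, 0, 0.06, 0], [0, 0, 0.06, 0], [0, 0, 0.06, 0], [0, 0, 0.06, 0], [0, 0, 0.05, 10], [-0.02, -0.04, 0, 10], [-0.02, -0.04, 0, 10], [-0.02, -0.04, 0, 10]], jaw=-1)

```text
t: 5.82
tcp_pos: [0.5802, -0.1196, 0.3141]
eef_rot: [2.952, 1.074, 0.001]
ft_force: [0.9, -0.6, -0.8]
gripper_width: 0.008
grip_force: 0.0
```

Run:
```python
from h import *
o=bot.get_obs(); print(o["t"],o["tcp_pos"],o["eef_rot"],o["qpos"])
for n,b in dict(scene=(220,180,285,240),side=(200,185,280,265)).items():
    im=vision.get_image(n); cv2.imwrite(f"pics/{n}2.png",im[:,:,::-1])
    c=comp(masks(im)["red"],b); (x,y),_,_=cv2.fitEllipse(c); print("jar",cv2.contourArea(c),ray(n,(x,y),.04)[0])
for n,l in dict(scene=[((329,105),0),((330,65),.17),((331,32),.17),((270,30),0)],side=[((317,95),0),((317,48),.17),((245,30),0)]).items():
    for q,z in l: print(n,q,ray(n,q,z)[0].round(3))
```

```text
5.825 [ 0.58023523 -0.11957989  0.31406671] [2.95180144e+00 1.07447572e+00 7.00048415e-04] [-2.42577317e-01  1.03318058e-01  1.88576864e+00 -1.33526026e-05
  1.15196076e+00  6.30028205e-01]
jar 591.5 [0.74631816 0.0034457  0.04      ]
jar 828.5 [0.74550004 0.00082739 0.04      ]
scene (329, 105) [ 0.409 -0.206  0.   ]
scene (330, 65) [ 0.404 -0.225  0.17 ]
scene (331, 32) [ 0.363 -0.318  0.17 ]
scene (270, 30) [ 0.482 -0.518  0.   ]
side (317, 95) [ 0.41  -0.217  0.   ]
side (317, 48) [ 0.407 -0.224  0.17 ]
side (245, 30) [ 0.476 -0.501  0.   ]
```

The jar stands at bay x ≈ .142, clear of the lane. Next I'll go behind the canister, with the tool x axis along the push.

Call:
carry_out(increments=[[-0.008, -0.046, 0, 10], [-0.008, -0.046, 0, 10], [-0.008, -0.046, 0, 10], [-0.008, -0.046, 0, 10], [-0.007, -0.046, 0, 10], [0, 0, 0, 0], [0, 0, -0.06, 0], [0, 0, -0.06, 0], [0, 0, -0.06, 0], [0, 0, -0.06, 0], [0, 0, -0.04, 0], [0, 0, 0, 0]], jaw=-1)

```text
t: 7.42
tcp_pos: [0.5409, -0.3464, 0.0314]
eef_rot: [-2.226, -2.209, 0.001]
ft_force: [-0.1, -0.2, 0.3]
gripper_width: 0.008
grip_force: 0.0
```

Run:
```python
from h import *
o=bot.get_obs(); print(o["t"],o["tcp_pos"],o["eef_rot"],o["qpos"],o["ft_force"])
im=vision.get_image("wrist"); cv2.imwrite("pics/w.png",im[:,:,::-1])
```

```text
7.425 [ 0.54089335 -0.34640936  0.03139327] [-2.22647528e+00 -2.20921306e+00  1.29092894e-03] [-6.05955547e-01  5.46023236e-01  1.89585248e+00  1.75531357e-04
  7.04845494e-01 -5.98306253e-01] [-0.11282066 -0.19662401  0.30947505]
```

View pics/w.png

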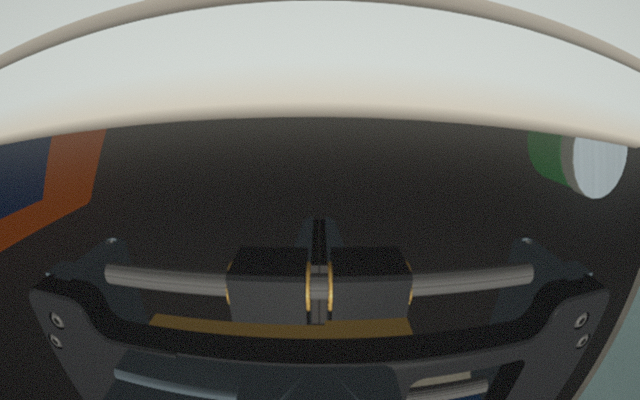

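The wrist view shows the canister's back face ahead. Its base edge peaks at (310,117) and is level, so it is square to the tool. The fingers are at (319,235) and free of everything. I'll lower and creep up to contact.

Call:
carry_out(increments=[[0, 0, -0.015, 0], [0, 0, -0.01, 0], [0, 0.01, 0, 0], [0, 0.01, 0, 0], [0, 0.004, 0, 0], [0, 0.003, 0, 0], [0, 0.003, 0, 0], [0, 0, 0, 0]])

```text
t: 8.48
tcp_pos: [0.5423, -0.3185, 0.009]
eef_rot: [2.228, 2.215, 0.0]
ft_force: [0.2, -0.8, 0.8]
gripper_width: 0.005
grip_force: 0.0
```

Run:
```python
from h import *
o=bot.get_obs(); print(o["tcp_pos"],o["ft_force"],o["wrist_torque"]); print(cam("wrist")[2], cam("wrist")[1].round(2))
```

```text
[ 0.54225648 -0.31854614  0.00897542] [ 0.15468417 -0.82709321  0.82011917] [ 0.03211089 -0.09511748  0.02050749]
[ 0.54200568 -0.23821567  0.18033388] [[ 1.   -0.01  0.  ]
 [-0.01 -0.96  0.29]
 [-0.   -0.29 -0.96]]
```

Call:
carry_out(increments=[[0, 0.003, -0.004, 0], [0, 0.003, 0, 0], [0, 0.003, 0, 0], [0, 0, 0, 0]])

```text
t: 8.98
tcp_pos: [0.5423, -0.3094, 0.0049]
eef_rot: [-2.228, -2.215, 0.0]
ft_force: [-0.7, 0.7, -0.3]
gripper_width: 0.008
grip_force: 0.0
```

Call:
carry_out(increments=[[0, 0.003, 0, 0], [0, 0.003, 0, 0], [0, 0.003, 0, 0], [0, 0, 0, 0]])

```text
t: 9.48
tcp_pos: [0.5435, -0.3021, 0.0059]
eef_rot: [2.225, 2.212, 0.0]
ft_force: [1.3, -13.0, 0.8]
gripper_width: 0.006
grip_force: 6.4
```

Run:
```python
from h import *
o=bot.get_obs(); print(o["tcp_pos"],o["ft_force"],o["wrist_torque"])
im=vision.get_image("wrist"); cv2.imwrite("pics/w2.png",im[:,:,::-1])
for n in ("scene","side"): cv2.imwrite(f"pics/{n}3.png",vision.get_image(n)[:,:,::-1])
```

```text
[ 0.54346455 -0.30213126  0.00588065] [  1.26455817 -13.03184136   0.8462907 ] [-1.29979605 -0.12018476  0.06256044]
```

View pics/w2.png

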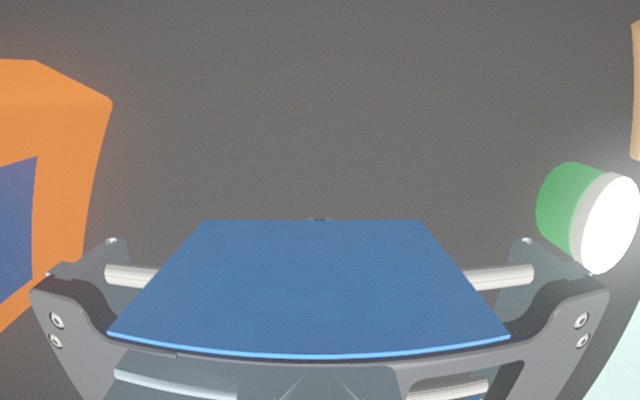

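The fingertips show at (319,219). The camera sits inside the canister shell, so it doesn't collide. The jar and bystanders are untouched. I'm in contact at 13 N, so I'll push a little and check whether it slides or tips.

Call:
carry_out(increments=[[0, 0.003, 0, 0], [0, 0.003, 0, 0], [0, 0.003, 0, 0], [0, 0.003, 0, 0]])

```text
t: 10.12
tcp_pos: [0.5437, -0.2905, 0.0061]
eef_rot: [2.225, 2.212, 0.0]
ft_force: [0.7, -15.8, 4.8]
gripper_width: 0.005
grip_force: 8.0
```

```bash
cat >> h.py <<'E'
def see(tag):
    o=bot.get_obs(); print(round(o["t"],2),o["tcp_pos"].round(4),o["ft_force"].round(1),o["wrist_torque"].round(2))
    for n in ("scene","side"):
        im=vision.get_image(n); cv2.imwrite(f"pics/{n}{tag}.png",im[:,:,::-1])
E
python3 - <<'E'
from h import *
see("4")
a=[cv2.imread(f"pics/scene{k}.png")[40:190,225:345] for k in (0,3,4)]
cv2.imwrite("pics/cmp.png",cv2.resize(np.hstack(a),None,fx=2.2,fy=2.2))
E
```

```text
10.12 [ 0.5437 -0.2905  0.0061] [  0.7 -15.8   4.8] [-1.54  0.01  0.1 ]
```

View pics/cmp.png

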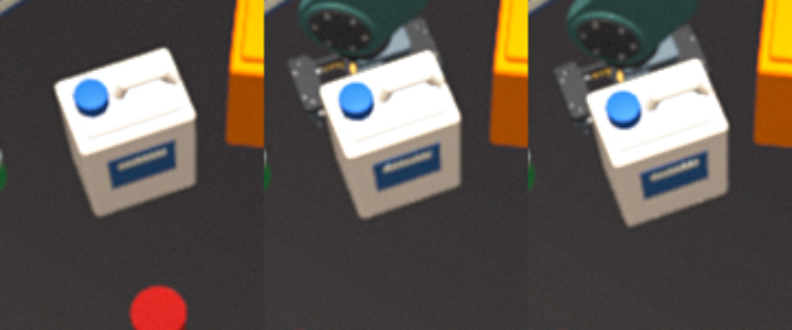

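It slides: the cap and base both moved about 4 px, and there is no tilt. Pushing hard at this height leaves little margin, so I'll keep the tool as low as possible and go slowly. The canister also needs about +57 mm of sideways travel, which I'll steer as an S-curve with the body edge flat on its face.

```bash
cat >> h.py <<'E'
def can(tag,box):  # corners of white hull at z=0 and .17
    for n in ("scene","side"):
        im=cv2.imread(f"pics/{n}{tag}.png")[:,:,::-1].copy()
        p=cv2.approxPolyDP(cv2.convexHull(comp(masks(im)["white"],box[n])),2.5,True)[:,0]
        print(n,[(q.tolist(),ray(n,q,0)[0,:2].round(3).tolist(),ray(n,q,.17)[0,:2].round(3).tolist()) for q in p])
E
python3 - <<'E'
from h import *
can("4",dict(scene=(235,55,330,160),side=(220,45,330,165)))
C=np.array([.543,-.211]);ds=.008
L=[(70,-17),(118,0),(92,22)]  # mm, deg (spin +ccw)
a=0.;P=lambda C,a:C-.080*np.array([-np.sin(a),np.cos(a)])
for l,t in L:
    k=round(l/8)
    for i in range(k):
        p0=P(C,a);da=np.radians(t)/k;C=C+ds*np.array([-np.sin(a+da/2),np.cos(a+da/2)]);a+=da
        print((P(C,a)-p0).round(4),round(t/k,2),end=' ')
    print("C",C.round(4),np.degrees(a))
E
```

```text
scene [([302, 66], [0.435, -0.359], [0.472, -0.248]), ([315, 94], [0.434, -0.255], [0.471, -0.16]), ([315, 124], [0.47, -0.163], [0.502, -0.081]), ([271, 142], [0.608, -0.156], [0.619, -0.075]), ([252, 95], [0.609, -0.32], [0.62, -0.215]), ([251, 83], [0.599, -0.36], [0.611, -0.249])]
side [([285, 52], [0.416, -0.379], [0.473, -0.251]), ([307, 83], [0.414, -0.262], [0.472, -0.157]), ([307, 122], [0.473, -0.161], [0.519, -0.075]), ([261, 146], [0.607, -0.161], [0.627, -0.075]), ([243, 117], [0.608, -0.257], [0.628, -0.153]), ([230, 79], [0.585, -0.378], [0.609, -0.25])]
[-0.0025  0.008 ] -1.89 [-0.0022  0.0081] -1.89 [-0.002   0.0082] -1.89 [-0.0017  0.0083] -1.89 [-0.0014  0.0083] -1.89 [-0.0012  0.0083] -1.89 [-0.0009  0.0084] -1.89 [-0.0006  0.0084] -1.89 [-0.0003  0.0084] -1.89 C [ 0.5536 -0.14  ] -17.000000000000004
[0.0023 0.0077] 0.0 [0.0023 0.0077] 0.0 [0.0023 0.0077] 0.0 [0.0023 0.0077] 0.0 [0.0023 0.0077] 0.0 [0.0023 0.0077] 0.0 [0.0023 0.0077] 0.0 [0.0023 0.0077] 0.0 [0.0023 0.0077] 0.0 [0.0023 0.0077] 0.0 [0.0023 0.0077] 0.0 [0.0023 0.0077] 0.0 [0.0023 0.0077] 0.0 [0.0023 0.0077] 0.0 [0.0023 0.0077] 0.0 C [ 0.5887 -0.0253] -17.000000000000004
[0.0047 0.007 ] 1.83 [0.0045 0.0071] 1.83 [0.0042 0.0073] 1.83 [0.004  0.0074] 1.83 [0.0037 0.0075] 1.83 [0.0035 0.0076] 1.83 [0.0033 0.0077] 1.83 [0.003  0.0078] 1.83 [0.0028 0.0079] 1.83 [0.0025 0.008 ] 1.83 [0.0022 0.0081] 1.83 [0.002  0.0082] 1.83 C [0.5987 0.0696] 4.999999999999993
```

Call:
carry_out(increments=[[-0.0012, 0.004, -0.002, -1], [-0.0024, 0.008, -0.001, -1.8], [-0.0022, 0.008, 0, -1.8], [-0.002, 0.008, 0, -1.8], [-0.0017, 0.008, 0, -1.8], [-0.0014, 0.008, 0, -1.8], [-0.001, 0.008, 0, -1.8]])

```text
t: 11.1
tcp_pos: [0.5316, -0.2385, 0.0035]
eef_rot: [2.441, 1.971, 0.001]
ft_force: [-6.2, -20.2, 13.7]
gripper_width: 0.009
grip_force: 10.1
```

Run:
```python
from h import *
see("5"); can("5",dict(scene=(235,65,340,180),side=(220,60,340,185)))
```

```text
11.1 [ 0.5316 -0.2385  0.0035] [ -6.2 -20.2  13.7] [-1.41  0.71  0.54]
scene [([316, 87], [0.422, -0.276], [0.461, -0.177]), ([317, 147], [0.491, -0.093], [0.52, -0.022]), ([271, 155], [0.622, -0.118], [0.631, -0.043]), ([262, 127], [0.616, -0.21], [0.626, -0.121]), ([258, 95], [0.593, -0.314], [0.606, -0.209])]
side [([302, 74], [0.411, -0.293], [0.47, -0.182]), ([316, 109], [0.434, -0.182], [0.488, -0.092]), ([315, 144], [0.488, -0.096], [0.531, -0.024]), ([263, 160], [0.621, -0.124], [0.638, -0.046]), ([242, 106], [0.595, -0.288], [0.618, -0.178]), ([240, 92], [0.581, -0.328], [0.606, -0.21])]
```

Call:
carry_out(increments=[[-0.0008, 0.0084, 0, -1.8], [-0.0005, 0.0084, 0, -1.8], [-0.0002, 0.0084, 0, -1.8], [0.0024, 0.0077, 0, 0], [0.0024, 0.0077, 0, 0], [0.0024, 0.0077, 0, 0], [0.0024, 0.0077, 0, 0], [0.0024, 0.0077, 0, 0], [0.0024, 0.0077, 0, 0]])

```text
t: 12.32
tcp_pos: [0.5441, -0.1665, 0.0029]
eef_rot: [2.533, 1.855, 0.001]
ft_force: [-6.5, -19.4, 11.0]
gripper_width: 0.005
grip_force: 9.9
```

Run:
```python
from h import *
see("6"); can("6",dict(scene=(235,80,345,210),side=(220,75,350,215)))
```

```text
12.32 [ 0.5441 -0.1665  0.0029] [ -6.5 -19.4  11. ] [-1.46  0.53  0.09]
scene [([316, 114], [0.455, -0.192], [0.489, -0.106]), ([320, 145], [0.481, -0.096], [0.511, -0.024]), ([318, 173], [0.518, -0.018], [0.542, 0.041]), ([270, 177], [0.647, -0.056], [0.652, 0.009]), ([262, 154], [0.645, -0.13], [0.65, -0.054]), ([258, 122], [0.622, -0.23], [0.631, -0.138]), ([262, 117], [0.606, -0.241], [0.617, -0.147])]
side [([312, 104], [0.435, -0.2], [0.489, -0.107]), ([323, 141], [0.466, -0.093], [0.513, -0.021]), ([321, 174], [0.516, -0.019], [0.554, 0.039]), ([266, 185], [0.646, -0.062], [0.658, 0.004]), ([255, 156], [0.633, -0.144], [0.648, -0.062]), ([248, 118], [0.598, -0.248], [0.62, -0.146])]
```

Call:
carry_out(increments=[[0.0024, 0.0077, 0, 0], [0.0024, 0.0077, 0, 0], [0.0024, 0.0077, 0, 0], [0.0024, 0.0077, 0, 0], [0.0024, 0.0077, 0, 0], [0.0024, 0.0077, 0, 0], [0.0024, 0.0077, 0, 0], [0.0024, 0.0077, 0, 0], [0.0047, 0.007, 0, 1.8], [0.0045, 0.0071, 0, 1.8], [0.0042, 0.0073, 0, 1.8], [0.004, 0.0074, 0, 1.8]])

```text
t: 13.92
tcp_pos: [0.5811, -0.0758, 0.0027]
eef_rot: [2.411, 2.011, 0.002]
ft_force: [0.0, -16.3, 6.4]
gripper_width: 0.004
grip_force: 7.9
```

Run:
```python
from h import *
see("7"); can("7",dict(scene=(235,110,345,260),side=(220,105,360,270)))
```

```text
13.93 [ 0.5811 -0.0758  0.0027] [  0.  -16.3   6.4] [-1.41 -0.17 -0.45]
scene [([321, 145], [0.478, -0.095], [0.509, -0.024]), ([326, 182], [0.507, 0.015], [0.533, 0.069]), ([323, 204], [0.538, 0.071], [0.56, 0.117]), ([274, 212], [0.671, 0.043], [0.673, 0.094]), ([257, 161], [0.665, -0.115], [0.667, -0.041]), ([262, 156], [0.647, -0.124], [0.652, -0.049])]
side [([322, 140], [0.467, -0.097], [0.514, -0.024]), ([338, 182], [0.492, 0.02], [0.534, 0.07]), ([333, 206], [0.534, 0.066], [0.568, 0.107]), ([279, 226], [0.668, 0.043], [0.676, 0.089]), ([256, 163], [0.64, -0.126], [0.653, -0.048])]
```

Call:
carry_out(increments=[[0.004, 0.0074, 0, 2], [0.004, 0.0075, 0, 2], [0.0037, 0.0076, 0, 2], [0.0034, 0.0077, 0, 2], [0.0031, 0.0078, 0, 2], [0.0028, 0.0079, 0, 2], [0.0025, 0.008, 0, 1.8]])

```text
t: 14.9
tcp_pos: [0.6048, -0.0217, 0.0027]
eef_rot: [2.152, 2.286, 0.002]
ft_force: [4.4, -14.9, 3.4]
gripper_width: 0.002
grip_force: 7.2
```

Run:
```python
from h import *
see("8"); can("8",dict(scene=(250,130,345,290),side=(250,125,370,310)))
```

```text
14.9 [ 0.6048 -0.0217  0.0027] [  4.4 -14.9   3.4] [-1.25 -0.43 -0.38]
scene [([320, 159], [0.497, -0.056], [0.525, 0.01]), ([335, 194], [0.497, 0.056], [0.525, 0.105]), ([332, 215], [0.527, 0.109], [0.55, 0.149]), ([286, 235], [0.663, 0.115], [0.666, 0.155]), ([255, 181], [0.69, -0.06], [0.689, 0.006]), ([259, 177], [0.675, -0.067], [0.676, -0.0])]
side [([324, 159], [0.489, -0.05], [0.532, 0.014]), ([352, 199], [0.486, 0.074], [0.529, 0.113]), ([342, 221], [0.535, 0.108], [0.569, 0.141]), ([297, 250], [0.66, 0.114], [0.67, 0.145]), ([276, 219], [0.666, 0.025], [0.675, 0.074]), ([266, 196], [0.659, -0.038], [0.669, 0.024])]
```

View pics/scene8.png

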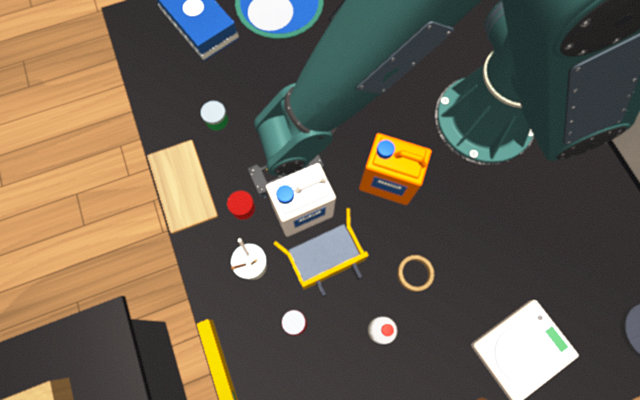

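The canister (303,205) is centred at the mouth, square within about 2°. The jar (240,204) stands clear, and the cup and orange canister are untouched. I'll drive along the bay axis.

Call:
carry_out(increments=[[0, 0.008, 0, 0.5], [0, 0.008, 0, 0.5], [-0.0001, 0.008, 0, 0.5], [-0.0001, 0.008, 0, 0.3], [-0.0007, 0.008, 0, 0], [-0.0007, 0.008, 0, 0], [-0.0007, 0.008, 0, 0], [-0.0007, 0.008, 0, 0], [-0.0007, 0.008, 0, 0], [-0.0007, 0.008, 0, 0], [-0.0007, 0.008, 0, 0]])

```text
t: 16.38
tcp_pos: [0.5991, 0.0662, 0.0026]
eef_rot: [2.116, 2.319, 0.001]
ft_force: [1.2, -17.6, 7.2]
gripper_width: 0.006
grip_force: 8.7
```

Run:
```python
from h import *
see("9"); can("9",dict(scene=(255,170,355,270),side=(250,160,385,290)))
```

```text
16.38 [0.5991 0.0662 0.0026] [  1.2 -17.6   7.2] [-1.43 -0.35 -0.08]
scene [([335, 188], [0.49, 0.04], [0.519, 0.091]), ([353, 226], [0.486, 0.158], [0.515, 0.191]), ([354, 256], [0.515, 0.234], [0.54, 0.256]), ([327, 269], [0.594, 0.24], [0.608, 0.261]), ([298, 269], [0.665, 0.212], [0.668, 0.237]), ([263, 200], [0.687, 0.0], [0.687, 0.057])]
side [([351, 193], [0.48, 0.06], [0.524, 0.102]), ([381, 231], [0.47, 0.175], [0.516, 0.195]), ([384, 261], [0.503, 0.237], [0.543, 0.244]), ([346, 289], [0.61, 0.245], [0.629, 0.251]), ([319, 289], [0.662, 0.214], [0.671, 0.226]), ([303, 268], [0.669, 0.156], [0.677, 0.18]), ([292, 233], [0.651, 0.073], [0.662, 0.113])]
```

View pics/side9.png

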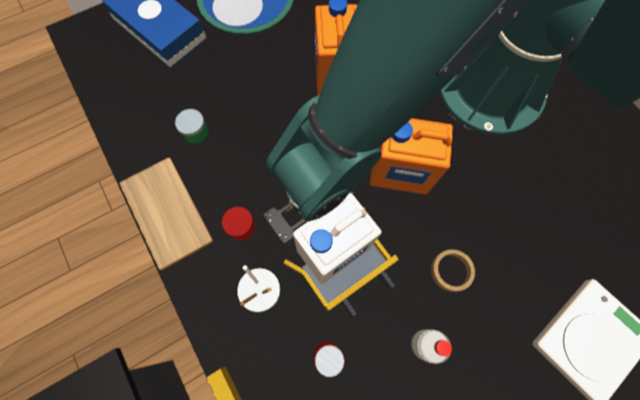

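The canister (335,240) is entering straight between the rails, with about 50 mm to go. The jar (238,222) and everything else are clear.

Call:
carry_out(increments=[[-0.0007, 0.008, 0, 0], [-0.0007, 0.008, 0, 0], [-0.0007, 0.008, 0, 0], [-0.0007, 0.008, 0, 0], [-0.0004, 0.005, 0, 0], [-0.0003, 0.003, 0, 0], [-0.0002, 0.002, 0, 0], [0, 0, 0, 0]])

```text
t: 17.48
tcp_pos: [0.595, 0.1079, 0.0025]
eef_rot: [2.117, 2.319, -0.0]
ft_force: [-0.3, -19.1, 8.2]
gripper_width: 0.005
grip_force: 9.5
```

Run:
```python
from h import *
see("a"); can("a",dict(scene=(255,170,365,300),side=(250,160,400,310)))
```

```text
17.48 [0.595  0.1079 0.0025] [ -0.3 -19.1   8.2] [-1.61 -0.19 -0.12]
scene [([345, 208], [0.487, 0.104], [0.516, 0.145]), ([362, 242], [0.481, 0.207], [0.511, 0.233]), ([358, 254], [0.503, 0.233], [0.53, 0.255]), ([303, 280], [0.663, 0.243], [0.666, 0.264]), ([270, 215], [0.684, 0.047], [0.684, 0.097])]
side [([365, 210], [0.474, 0.113], [0.52, 0.145]), ([395, 249], [0.466, 0.227], [0.513, 0.236]), ([384, 261], [0.503, 0.237], [0.543, 0.244]), ([327, 302], [0.661, 0.247], [0.67, 0.253]), ([303, 268], [0.669, 0.156], [0.677, 0.18]), ([305, 250], [0.645, 0.123], [0.657, 0.153])]
```

Call:
carry_out(increments=[[-0.0002, 0.002, 0, 0], [-0.0002, 0.002, 0, 0], [-0.0001, 0.001, 0, 0], [0, 0, 0, 0]])

```text
t: 18.08
tcp_pos: [0.5932, 0.1086, 0.0027]
eef_rot: [2.12, 2.317, -0.007]
ft_force: [-12.4, -76.0, 29.7]
gripper_width: 0.003
grip_force: 33.2
```

It met the stop sooner than I estimated. I'll ease off now.

Call:
carry_out(increments=[[0.0002, -0.003, 0, 0], [0.0003, -0.004, 0, 0], [0.0007, -0.008, 0, 0], [0.0015, -0.02, 0, 0], [0.003, -0.04, 0, 0], [0, 0, 0.06, 0], [0, 0, 0.06, 0], [0, -0.02, 0.06, 0], [0, -0.05, 0.06, 0], [0, -0.06, 0, 0], [0, -0.06, 0, 0], [0, 0, 0, 0]])

```text
t: 19.58
tcp_pos: [0.5993, -0.1447, 0.2293]
eef_rot: [2.121, 2.317, -0.0]
ft_force: [0.3, 0.6, -0.1]
gripper_width: 0.004
grip_force: 0.0
```

Run:
```python
from h import *
see("b"); can("b",dict(scene=(255,180,365,300),side=(260,180,400,310)))
for n,b in dict(scene=(220,180,262,240),side=(200,185,265,265)).items():
    im=cv2.imread(f"pics/{n}b.png")[:,:,::-1].copy()
    (x,y),_,_=cv2.fitEllipse(comp(masks(im)["red"],b)); print("jar",ray(n,(x,y),.04)[0])
a=cv2.imread("pics/sceneb.png")[140:320,210:390]; b=cv2.imread("pics/sideb.png")[150:330,220:420]
cv2.imwrite("pics/fin.png",cv2.resize(np.hstack([a,b]),None,fx=2.1,fy=2.1))
```

```text
19.57 [ 0.5993 -0.1447  0.2293] [ 0.3  0.6 -0.1] [ 0.06 -0.1  -0.02]
scene [([344, 209], [0.49, 0.105], [0.519, 0.146]), ([362, 247], [0.486, 0.22], [0.516, 0.244]), ([357, 254], [0.506, 0.232], [0.532, 0.254]), ([303, 280], [0.663, 0.243], [0.666, 0.264]), ([288, 250], [0.672, 0.155], [0.673, 0.189]), ([290, 233], [0.651, 0.114], [0.656, 0.154])]
side [([366, 210], [0.472, 0.114], [0.518, 0.146]), ([395, 251], [0.468, 0.23], [0.515, 0.239]), ([327, 302], [0.661, 0.247], [0.67, 0.253]), ([303, 267], [0.668, 0.154], [0.676, 0.178]), ([306, 249], [0.641, 0.122], [0.655, 0.152]), ([358, 212], [0.491, 0.109], [0.534, 0.141])]
jar [0.74626219 0.00347294 0.04      ]
jar [7.45638443e-01 9.73393879e-05 4.00000000e-02]
```

View pics/fin.png

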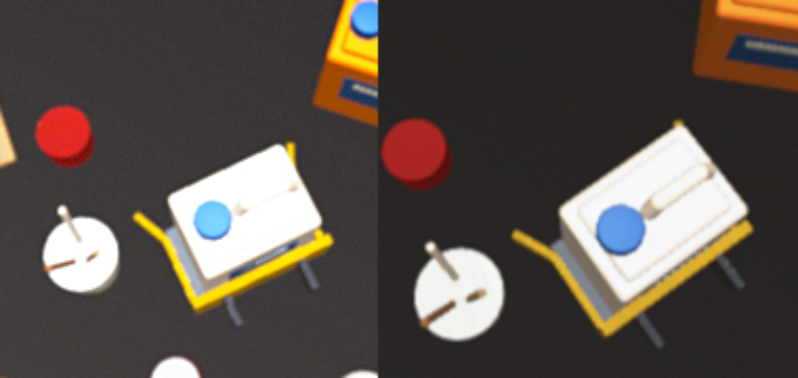

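The final crop shows the canister flush at the yellow stop, upright and between the rails. Its top centre comes out at (.586,.199) against (.587,.200) for home, and its yaw is within about 0.03 rad of the bay's. The jar is at bay x ≈ .14, upright, and the cup and the other bystanders in view have not moved.

```bash
python3 -c "
from rig import bot
print(bot.close_job())"
```

```text
the job is handed in; nothing more can be done
None
```

I handed the job in with the red jar clear of the lane (bay x about 0.14 m) and the canister upright and square against the bay's end stop; the judge returned no verdict. Because the tool could not lean, the push was with the gripper body about 84 mm up, not low with the fingertips. At the stop the wrist force briefly reached 76 N, so if the body carried that load it broke the 40 N limit.

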